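Take the inside depth of a bottle vase with a sliding depth gauge

ROBOT

A 7-joint arm with a two-finger parallel gripper is mounted at the origin on a cart in front of the work surface, level with it; the furniture and walls round the work are solid. World frame = base frame: x ahead of the robot, y to its left, z up, the work surface at z = 0. Lengths are in m, angles in rad, forces in N, time in s.
With the tool pointing down it reaches from about 0.35 to 0.9 m from the base axis. Payload 8.1 kg.
Tool frame: the origin (TCP) lies at the very end of the fingers, on their centre line; the grasp point (between the pads) lies 19 mm behind it; z points along the fingers, y is the direction in which the jaws open and shut (so a half turn about z gives the same grasp; the last joint's range is limited). The gripper opens to 92 mm and grips with 3 to 60 N. Pads are 19 mm wide; open, the fingers measure 130 mm over their backs; the gripper's body (75 mm by 190 mm) begins 47 mm behind the grasp point.
Start: joints at [-1.369, 0.434, 0.025, 1.573, -0.012, 1.134, -0.075], TCP at [0.188, 0.596, 0.227] pointing down, gripper open.
Joint ranges: [-2.62, 2.62], [-0.44, 2.09], [-1.27, 1.32], [0.08, 2.57], [-1.32, 4.46], [0.12, 2], [-2.74, 2.74]. Speed limits (rad/s): [2.22, 2.22, 3.01, 3.01, 3.14, 3.14, 3.14].

INTERFACE

Orientations are given as a rotation vector (axis times angle).
In Python, from rig import * gives the robot as it stands.
- The arm moves only by the tool carry_out, never from a script. Its argument "motion" is a list of rows, each a list of 2 entries, a list of its own where there are three numbers: the shift along the tool's x, y, z in m, then the turn about the tool's z in rad. In form: [[[dx, dy, dz], turn], ...]. A call has 1 to 8 rows; each row shifts and turns the commanded pose from where the row before left it, along the tool's axes as they then stand; what a row does not reach is not made up. A row lasts 1/12 s, in which the tool goes at most 41.7 mm and 7.16 degrees, less where a joint would pass 70% of its speed; a pose out of reach is approached as far as the arm can. A call with a gripper value outside its range is refused whole. "fingers" is the opening, from 0 (shut) to 1 (fully open), set as the call begins (left out, the last holds). The fingers move at their own pace and stop on an object; the grip force is fixed at half the most. Time passes only in rows, so rows that do not move let the fingers close. It gives the time, the measured TCP pose, the force and the opening at its end, in the units of the state.
- get_obs(): the state, without advancing time (a new reading comes with each control period).
- grab_frame(name): name is "side" or "top" or "wrist"; returns a dict with "color" (384x512x3 uint8, red, green, blue), "depth" (384x512 float32, m along the optical axis (not along the pixel's ray), 0 where there is no reading), "camera_matrix" (3x3 intrinsics, pixels), "extrinsics" (4x4, takes a point from world to camera coordinates). Camera axes: x right, y down, z forward; pixel columns grow to the right and rows downward; lengths in m; the calibration is good to about 2 mm. A picture is of the moment at which its call begins.
- hand_in(): hands the job in, once; it reports no verdict.
Trained networks look in the newest picture that a camera, given by its name, has taken for a name from the list of things; names that differ only in an ending like _2 or _b are one class to them, and where a whole thing is asked for, a point or a joint stands for the part that bears it (a point fixed in the world has none). Each returns a list of dicts, best first, with "conf" (0 to 1); they miss things now and then, are a little off and sometimes report something else, mostly with a low value. They report only what shows in the picture. A call takes as long as a camera call. They do not tell look-alikes from the thing itself.
- outline_of(label, camera): "pixels" (384x512 bool, what is visible of it) and "uv" ([column, row] in pixels, amid what is visible of it).
The state is a dict: "time_s": time; "joints": joint angles; "qvel": joint speeds; "joint_torque": joint torques, N m; "position": TCP position; "tcp_rot": TCP orientation; "wrist_force": force on the tool from outside, world axes, zero at the start; "wrist_torque": the same for the moment, N m; "gripper_width": finger opening in m.
Only numpy, scipy, OpenCV 4.12 (cv2) and the standard library are available. Lean on these libraries where they do the work, as an engineer would, in place of code of your own. Each camera call takes 0.05 s, during which the arm holds its last target.

TASK

Take the inside depth of the terracotta bottle vase: lift the depth gauge out of its wooden stand, set its stop squarely in the vase's neck so that the flange rests on the lip, and slide the rod gently down through the stop until it just touches the bottom inside. Leave the gauge standing in the vase, stop seated and rod on the bottom, so that the depth can be read off; press only lightly, because the vase is fragile, and do not shift or tip the vase or disturb the other pottery.

Things in the scene. Friction and masses are not known exactly. Their poses are not given: they have to be found in the camera images.
- bottle: loose terracotta bottle vase, 105 mm tall, 75 mm across the belly, 0.5 to 0.75 kg; narrow neck, lip 39 mm across outside. Origin: centre of its underside, z up
- bottle_lip (a point): centre of the vase's mouth, level with the top of the lip (105 mm above the underside). The mouth is 30 mm wide at the top and narrows within 12 mm to a neck 26 mm wide; below the neck the inside opens into the belly. The vase is hand-thrown: how thick its base is, is not known, so the inside bottom lies anywhere from 71 to 95 mm below the lip
- gauge: the stop of the depth gauge (loose; 0.26 kg with its rod): dark wooden flange 39 mm across and 6 mm thick, a spigot 21 mm across and 9 mm long below it (foot tapered to 18 mm), a brass collar 11 mm tall above it. Origin: centre of the flange's underside, which rests on the lip (or on the stand); z up along the rod
- rod (a joint): how far the rod has been slid down through the stop, m; at 0 the tip is 36 mm below the flange's underside, at 0.059 it is 95 mm below; range 0 to 0.066; starts at 0 to 0.015. The rod is held in the stop by friction alone: it takes about 4 N to slide it, and it stays where it is left
- rod_tip (a point): underside of the springy black rubber foot (9 mm across; it gives about 1 mm for 7 N, 4 mm at most) on the lower end of the 8 mm steel rod (graduated in 5 mm steps)
- rod_knob (a point): centre of the dark wooden knob on top of the rod, 20 mm across and 22 mm tall, 142 mm above the tip; the place to hold the gauge and to push the rod
- stand: loose turned light-wood stand, 65 mm tall, foot 72 mm across, top 47 mm across with an upright bore about 29 mm wide and 54 mm deep, in which the gauge stands with its flange on the stand's top. Origin: centre of its underside
- mug_speck: bystander: speckled sand-coloured mug with handle, 63x82x59 mm, between the work places; origin at its underside
- bowl_black: bystander: black bowl, 98x96x35 mm, at the front; origin at its underside
- flagon: bystander: blue corked stoneware flagon with handle, 72x87x126 mm, on the left; origin at its underside
Things that resemble listed ones, but are neither listed nor needed, are in the scene too. Of the things like the gauge, leave any that is turquoise; of the rest the smaller one is meant.

How it is judged:
On the way, in this order (a step that is already met when the one before it is completed fails the run):
1. the gauge is lifted clear out of its stand (z of rod_tip in the frame of stand above 0.07 m), for 0.1 s.
2. the stop is in the neck with its flange on the lip (horizontal distance between gauge and bottle_lip below 0.006 m and z of gauge in the frame of bottle_lip below 0.003 m and angle between the z axis of gauge and the z axis of bottle, either way round below 0.08 rad), for 0.2 s.
At the end, for the whole second after the job is handed in: The gauge stands released and at rest in the vase: flange on the lip within 2.5 mm (within 6 mm of the mouth's centre, square to it within 0.08 rad), the rod's tip within 1.5 mm of the inside bottom, the vase upright and within 30 mm of where it stood (horizontal distance between gauge and bottle_lip below 0.006 m and z of gauge in the frame of bottle_lip between -0.003 and 0.0025 m and angle between the z axis of gauge and the z axis of bottle, either way round below 0.08 rad and z of bottle_base_c0 in the frame of rod_tip above -0.0035 m and angle between bottle's own z axis and vertical below 0.06 rad and distance of bottle from where it was at the start of the episode below 0.03 m and linear speed of gauge below 0.01 m/s and velocity of joint rod below 0.003 m/s); the robot touches nothing.
It fails at once if the gauge presses on the vase with more than 20 N (contact force between gauge and bottle above 20 N).
It fails at once if the vase is tipped by more than 0.2 rad (angle between bottle's own z axis and vertical above 0.2 rad).
It fails at once if the mug, the black bowl or the flagon is shifted by more than 25 mm (distance of any of mug_speck, bowl_black, flagon from where it was at the start of the episode above 0.025 m).
It also fails if it takes over 40 s, if anything falls off the work surface, if the arm or the gripper's body presses on something with over 40 N, if the wrist force passes 120 N, or if a joint passes its speed limit or range.

## Working session

There is one attempt and no reset: what is moved stays moved. The work goes in short steps, Python scripts to look and compute and a tool call to move; the robot and the scene stay as the last step left them, time stands still between calls to the robot, and variables do not carry over. Pictures are saved under pics/ and viewed, and the job is handed in when it is done.

Besides the shell and the picture viewer there is one more tool, called after "Request:" by a JSON object that holds its "method" and its "body", one argument or row to a line. carry_out: Moves the arm, as the interface text tells. Its arguments: {"type":"object","properties":{"motion":{"type":"array","items":{"type":"array"}},"fingers":{"type":"number"}},"required":["motion"]}

```bash
mkdir -p pics; ls
cat > h.py <<'E'
from rig import *
import numpy as np, cv2
def save(n,name,crop=None,scale=1):
    f=grab_frame(n); c=f["color"][:,:,::-1]
    if crop: c=c[crop[1]:crop[3],crop[0]:crop[2]]
    if scale!=1: c=cv2.resize(c,None,fx=scale,fy=scale,interpolation=cv2.INTER_CUBIC)
    cv2.imwrite(f"pics/{name}.png",c); return f
def world(f):
    K=f["camera_matrix"];E=np.linalg.inv(f["extrinsics"]);d=f["depth"]
    v,u=np.indices(d.shape)
    p=np.stack([(u-K[0,2])/K[0,0]*d,(v-K[1,2])/K[1,1]*d,d,np.ones_like(d)],-1)
    w=(p@E.T)[...,:3]; w[d==0]=np.nan
    return w
E
python3 - <<'E'
from h import *
o=get_obs(); print({k:np.round(v,3) for k,v in o.items()})
for n in ("side","top"):
    f=save(n,n+"0"); np.savez(n+"0.npz",**f)
    print(n,np.round(f["camera_matrix"],1).tolist(),np.round(np.linalg.inv(f["extrinsics"]),3).tolist())
    w=world(f)
    for l in ("bottle","gauge","rod","stand","mug_speck","bowl_black","flagon"):
        for r in outline_of(l,n):
            m=r["pixels"]; p=w[m]; p=p[~np.isnan(p[:,0])]
            print(n,l,round(r["conf"],2),np.round(r["uv"]),m.sum(),np.round(np.percentile(p,[2,50,98],axis=0),3).tolist() if len(p) else None)
E
```

```text
pics
{'time_s': np.float64(0.0), 'joints': array([-1.369,  0.435,  0.025,  1.574, -0.012,  1.134, -0.075]), 'qvel': array([ 0.   , -0.002, -0.   ,  0.002,  0.   ,  0.   , -0.002]), 'joint_torque': array([ 0.0000e+00, -6.6785e+01,  9.8400e-01, -3.1444e+01, -6.1000e-02,
        4.3000e-02,  0.0000e+00]), 'position': array([0.187, 0.596, 0.226]), 'tcp_rot': array([-4.770e-01, -3.105e+00,  3.000e-03]), 'wrist_force': array([-0.117, -0.515, -0.243]), 'wrist_torque': array([-0.012, -0.02 , -0.025]), 'gripper_width': np.float64(0.092)}
side [[457.3, 0.0, 256.8], [0.0, 457.3, 193.7], [0.0, 0.0, 1.0]] [[-0.999, -0.014, 0.039, 0.446], [-0.041, 0.546, -0.837, 0.652], [-0.009, -0.838, -0.546, 0.659], [0.0, 0.0, 0.0, 1.0]]
side bottle 0.75 [251. 182.] 873 [[0.476, -0.369, 0.011], [0.506, -0.331, 0.059], [0.537, -0.317, 0.105]]
side bottle 0.29 [306. 213.] 999 [[0.325, -0.285, 0.003], [0.367, -0.255, 0.018], [0.412, -0.189, 0.035]]
side gauge 0.85 [223. 160.] 173 [[0.568, -0.446, 0.013], [0.582, -0.434, 0.051], [0.595, -0.422, 0.153]]
side gauge 0.67 [208. 250.] 962 [[0.547, -0.267, -0.001], [0.56
[... 1804 characters left out ...]
[[0.575, -0.473, 0.001], [0.583, -0.441, 0.149], [0.61, -0.433, 0.158]]
top rod 0.19 [310. 186.] 476 [[0.476, -0.383, 0.026], [0.504, -0.352, 0.067], [0.538, -0.321, 0.108]]
top stand 0.82 [239. 185.] 280 [[0.497, -0.17, 0.005], [0.517, -0.142, 0.016], [0.557, -0.104, 0.068]]
top mug_speck 0.87 [270. 204.] 392 [[0.43, -0.263, -0.0], [0.471, -0.237, 0.01], [0.497, -0.207, 0.062]]
top mug_speck 0.43 [274. 239.] 808 [[0.326, -0.282, -0.001], [0.369, -0.24, 0.007], [0.412, -0.198, 0.037]]
top bowl_black 0.95 [273. 238.] 866 [[0.326, -0.283, -0.001], [0.371, -0.24, 0.008], [0.414, -0.195, 0.037]]
top flagon 0.71 [168. 164.] 508 [[0.538, 0.039, 0.003], [0.568, 0.062, 0.079], [0.606, 0.101, 0.128]]
```

Run:
```python
import numpy as np,cv2
f=np.load("side0.npz"); c=f["color"][:,:,::-1]
cv2.imwrite("pics/sidecrop.png",cv2.resize(c[90:350,130:350],None,fx=2.3,fy=2.3,interpolation=cv2.INTER_CUBIC))
f=np.load("top0.npz"); c=f["color"][:,:,::-1]
cv2.imwrite("pics/topcrop.png",cv2.resize(c[120:290,130:390],None,fx=3,fy=3,interpolation=cv2.INTER_CUBIC))
```

```text
(no output)
```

View pics/sidecrop.png

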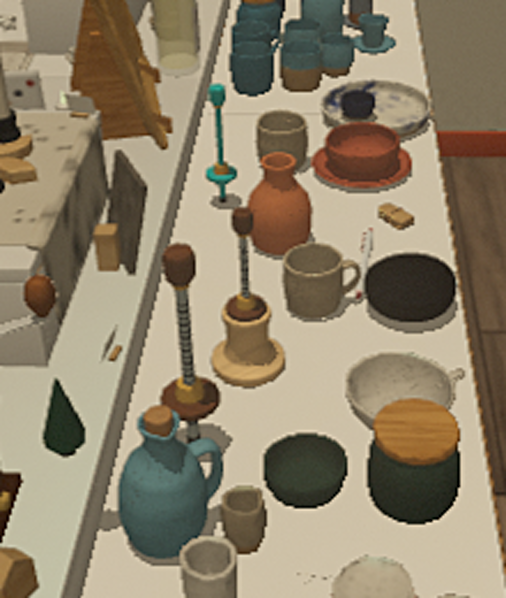

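View pics/topcrop.png

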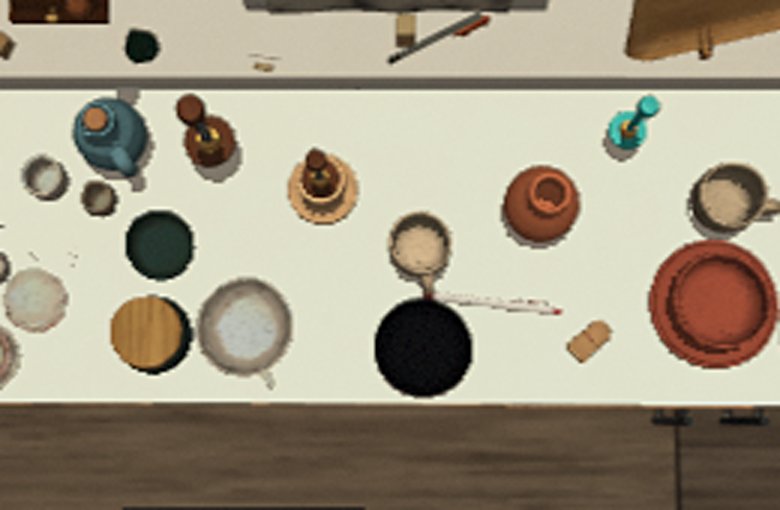

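View pics/side0.png

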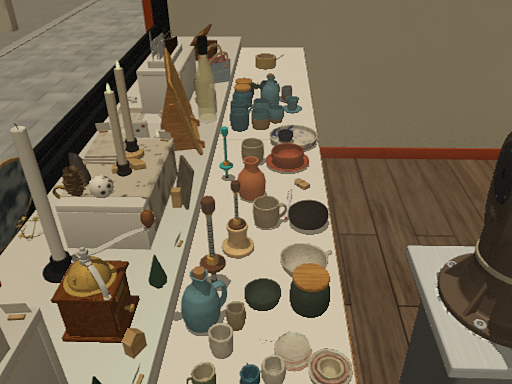

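Candidates for the gauge in the side view: the large brown one at (208,250), the turquoise one at (223,160), and the small brown one in the light stand at (234,211). I choose the last, since it's the smaller non-turquoise one and it stands in the stand. The crop confirms it. Next I measure it precisely.

```bash
cat >> h.py <<'E'
def circ(p):
    A=np.c_[2*p,np.ones(len(p))]; s=np.linalg.lstsq(A,(p**2).sum(1),rcond=None)[0]
    return s[:2],np.sqrt(s[2]+s[0]**2+s[1]**2)
E
python3 - <<'E'
from h import *
for n in ("side","top"):
    f=np.load(n+"0.npz"); w=world(f).reshape(-1,3); w=w[~np.isnan(w[:,0])]
    def near(x,y,r,z0,z1):
        return w[(np.hypot(w[:,0]-x,w[:,1]-y)<r)&(w[:,2]>z0)&(w[:,2]<z1)]
    for nm,a in dict(knob=(.528,-.137,.02,.14,.2),flange=(.528,-.137,.03,.064,.08),lip=(.506,-.353,.03,.098,.115),belly=(.506,-.353,.05,.02,.06),stdfoot=(.528,-.137,.05,.003,.012)).items():
        p=near(*a)
        if len(p)<5: print(n,nm,len(p));continue
        c,r=circ(p[:,:2]); print(n,nm,len(p),"fit",np.round(c,4),round(r,4),"med",np.round(np.median(p,0),4),"min",np.round(p.min(0),3),"max",np.round(p.max(0),3))
    # height map x>0.58
    for y in np.arange(-.5,.1,.1):
        print(n,round(y,1),[ (round(x,2),round(float(q[:,2].max()),2)) for x in np.arange(.6,.9,.04) for q in [w[(abs(w[:,0]-x)<.02)&(abs(w[:,1]-y)<.05)&(w[:,2]<1)]] if len(q)])
E
```

```text
side knob 120 fit [ 0.5281 -0.1343] 0.007 med [ 0.5278 -0.1308  0.1662] min [ 0.519 -0.145  0.141] max [ 0.538 -0.125  0.176]
side flange 207 fit [ 0.5278 -0.1335] 0.0156 med [ 0.5271 -0.1277  0.0704] min [ 0.507 -0.154  0.064] max [ 0.55  -0.111  0.08 ]
side lip 95 fit [ 0.509  -0.3529] 0.0169 med [ 0.5084 -0.3559  0.1033] min [ 0.492 -0.374  0.098] max [ 0.527 -0.331  0.108]
side belly 372 fit [ 0.5083 -0.3513] 0.0332 med [ 0.5048 -0.3238  0.0425] min [ 0.474 -0.359  0.02 ] max [ 0.543 -0.313  0.06 ]
side stdfoot 167 fit [ 0.5279 -0.1353] 0.0335 med [ 0.5278 -0.1103  0.0096] min [ 0.492 -0.163  0.003] max [ 0.564 -0.098  0.012]
side -0.5 [(np.float64(0.6), 0.04), (np.float64(0.64), 0.08), (np.float64(0.68), 0.12), (np.float64(0.72), 0.29), (np.float64(0.76), 0.29), (np.float64(0.8), 0.15), (np.float64(0.84), 0.15)]
side -0.4 [(np.float64(0.6), 0.15), (np.float64(0.64), 0.13), (np.float64(0.68), 0.27), (np.float64(0.72), 0.29), (np.float64(0.76), 0.16), (np.float64(0.8), 0.16)]
side -0.3 [(np.float64(0.6), 0.0), (np.float64(0.64), 0.16), (np.float64(0.68), 0.18), (np.float64(0.72), 
[... 1979 characters left out ...]
), (np.float64(0.84), 0.21), (np.float64(0.88), 0.21)]
top -0.2 [(np.float64(0.6), 0.01), (np.float64(0.64), 0.16), (np.float64(0.68), 0.18), (np.float64(0.72), 0.18), (np.float64(0.76), 0.37), (np.float64(0.8), 0.2), (np.float64(0.84), 0.22), (np.float64(0.88), 0.19)]
top -0.1 [(np.float64(0.6), 0.01), (np.float64(0.64), 0.08), (np.float64(0.68), 0.18), (np.float64(0.72), 0.18), (np.float64(0.76), 0.21), (np.float64(0.8), 0.22), (np.float64(0.84), 0.24), (np.float64(0.88), 0.17)]
top -0.0 [(np.float64(0.6), 0.2), (np.float64(0.64), 0.13), (np.float64(0.68), 0.13), (np.float64(0.72), 0.06), (np.float64(0.76), 0.06), (np.float64(0.8), 0.54), (np.float64(0.84), 0.52), (np.float64(0.88), 0.36)]
```

Request:
{"method": "carry_out", "body": {
  "motion": [
    [[-0.023,-0.025,-0.008],0],
    [[-0.023,-0.025,-0.008],0],
    [[-0.023,-0.025,-0.008],0],
    [[-0.023,-0.025,-0.008],0],
    [[-0.023,-0.025,-0.008],0],
    [[-0.023,-0.025,-0.008],0],
    [[-0.023,-0.025,-0.008],0],
    [[-0.023,-0.025,-0.008],0]
  ]
}}

```text
time_s: 1.47
position: [0.3035, 0.3486, 0.2913]
tcp_rot: [0.477, 3.105, 0.001]
wrist_force: [0.9, 0.2, -0.1]
gripper_width: 0.0917
```

Request:
{"method": "carry_out", "body": {
  "motion": [
    [[-0.023,-0.025,-0.004],0],
    [[-0.023,-0.025,-0.004],0],
    [[-0.023,-0.025,-0.004],0],
    [[-0.023,-0.025,-0.004],0],
    [[-0.023,-0.025,0],0],
    [[-0.023,-0.025,0],0],
    [[-0.023,-0.025,0],0],
    [[-0.023,-0.025,0],0]
  ]
}}

```text
time_s: 2.13
position: [0.419, 0.1025, 0.3071]
tcp_rot: [0.477, 3.105, 0.001]
wrist_force: [0.9, 1.7, 0.4]
gripper_width: 0.0917
```

Request:
{"method": "carry_out", "body": {
  "motion": [
    [[-0.025,-0.028,0],0],
    [[-0.025,-0.028,0],0],
    [[-0.025,-0.028,0],0],
    [[-0.025,-0.028,0],0],
    [[-0.025,-0.028,0],0],
    [[-0.025,-0.028,0],0],
    [[-0.02,-0.02,0],0],
    [[0,0,0],0.115]
  ]
}}

```text
time_s: 2.8
position: [0.5253, -0.1327, 0.307]
tcp_rot: [0.657, 3.07, -0.005]
wrist_force: [-0.4, -0.0, 0.4]
gripper_width: 0.0918
```

Request:
{"method": "carry_out", "body": {
  "motion": [
    [[0,0,0],0.115],
    [[0,0,0],0.115],
    [[0,0,0],0.115],
    [[0,0,0],0.115],
    [[0,0,0],0.115],
    [[0,0,0],0.115],
    [[0,0,0],0.115],
    [[0,0,0],0.115]
  ]
}}

```text
time_s: 3.47
position: [0.5243, -0.1261, 0.3068]
tcp_rot: [1.957, 2.457, 0.0]
wrist_force: [-0.0, 0.3, 0.4]
gripper_width: 0.0919
```

Request:
{"method": "carry_out", "body": {
  "motion": [
    [[0,0,0],0.115],
    [[0,0,0],0.115],
    [[0,0,0],0],
    [[0,0,0],0]
  ]
}}

```text
time_s: 3.8
position: [0.5243, -0.126, 0.3067]
tcp_rot: [2.216, 2.227, -0.0]
wrist_force: [0.6, -0.4, 0.1]
gripper_width: 0.0918
```

Run:
```python
from h import *
from scipy.spatial.transform import Rotation as R
f=save("wrist","w1"); np.savez("w1.npz",**f)
o=get_obs(); print(o["position"],np.round(R.from_rotvec(o["tcp_rot"]).as_matrix(),3).tolist(),o["joints"],o["wrist_force"])
print(np.round(f["camera_matrix"],1).tolist(),np.round(np.linalg.inv(f["extrinsics"]),3).tolist())
w=world(f)
for l in ("rod","gauge","stand"):
  for r in outline_of(l,"wrist"):
    p=w[r["pixels"]];p=p[~np.isnan(p[:,0])]
    print(l,round(r["conf"],2),np.round(r["uv"]),len(p),np.round(np.percentile(p,[2,50,98],axis=0),3).tolist() if len(p) else 0)
```

```text
[ 0.52427859 -0.12607325  0.30675174] [[-0.005, 1.0, 0.0], [1.0, 0.005, 0.0], [0.0, 0.0, -1.0]] [-0.53341503  0.29064912  0.88551723  1.70787656 -0.23560932  1.25495684
  0.41066462] [0.32178319 0.04459308 0.47918387]
[[304.1, 0.0, 257.4], [0.0, 304.1, 193.1], [0.0, 0.0, 1.0]] [[1.0, 0.004, 0.001, 0.525], [0.005, -0.965, -0.261, -0.056], [-0.0, 0.261, -0.965, 0.465], [0.0, 0.0, 0.0, 1.0]]
rod 0.86 [261. 191.] 345 [[0.521, -0.144, 0.096], [0.529, -0.134, 0.173], [0.536, -0.128, 0.175]]
rod 0.67 [312.  75.] 986 [[0.557, -0.039, 0.087], [0.567, -0.028, 0.205], [0.58, -0.016, 0.207]]
gauge 0.72 [261. 182.] 948 [[0.513, -0.151, 0.065], [0.53, -0.134, 0.076], [0.547, -0.119, 0.175]]
gauge 0.7 [298.  81.] 1890 [[0.547, -0.05, 0.055], [0.565, -0.03, 0.086], [0.586, -0.006, 0.206]]
stand 0.9 [262. 157.] 1058 [[0.497, -0.159, 0.008], [0.527, -0.121, 0.014], [0.562, -0.103, 0.066]]
```

View pics/w1.png

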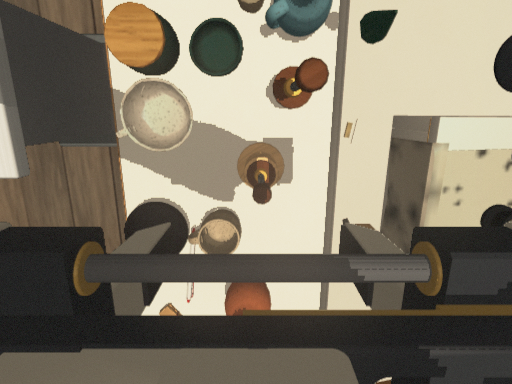

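The wrist picture shows the gauge's knob at (261,191) in its stand, and the large gauge at (312,75) off to the side. Next I refine the centres.

Run:
```python
from h import *
f=np.load("w1.npz"); w=world(f).reshape(-1,3); w=w[~np.isnan(w[:,0])]
def near(x,y,r,z0,z1): return w[(np.hypot(w[:,0]-x,w[:,1]-y)<r)&(w[:,2]>z0)&(w[:,2]<z1)]
for nm,a in dict(knobtop=(.528,-.137,.02,.168,.2),knob=(.528,-.137,.02,.145,.168),flange=(.528,-.137,.03,.068,.076),standtop=(.528,-.137,.03,.06,.068),foot=(.528,-.137,.045,.003,.012)).items():
    p=near(*a); c=[cv2.minEnclosingCircle(p[:,:2].astype(np.float32))]
    print(nm,len(p),np.round(circ(p[:,:2])[0],4),np.round(np.percentile(p,[1,50,99],axis=0),4).tolist(),c)
```

```text
knobtop 294 [ 0.5295 -0.1364] [[0.5206, -0.1453, 0.1684], [0.5296, -0.1361, 0.1737], [0.5387, -0.1276, 0.1755]] [((0.5294049382209778, -0.13711565732955933), 0.01002717949450016)]
knob 36 [ 0.5294 -0.1374] [[0.5205, -0.1351, 0.1576], [0.5286, -0.1288, 0.1633], [0.5386, -0.1277, 0.1678]] [((0.5297660231590271, -0.13471660017967224), 0.009506373666226864)]
flange 443 [ 0.5295 -0.1368] [[0.5112, -0.1512, 0.0694], [0.5296, -0.1323, 0.0712], [0.5477, -0.1189, 0.0749]] [((0.5295814275741577, -0.13700373470783234), 0.019346237182617188)]
standtop 254 [ 0.5294 -0.1373] [[0.507, -0.1555, 0.0606], [0.527, -0.1267, 0.0651], [0.5514, -0.1146, 0.0673]] [((0.529381275177002, -0.13737305998802185), 0.023583918809890747)]
foot 246 [ 0.5292 -0.1372] [[0.4941, -0.165, 0.0043], [0.5316, -0.1174, 0.011], [0.5637, -0.102, 0.0119]] [((0.5296645760536194, -0.1368381530046463), 0.03589071333408356)]
```

Request:
{"method": "carry_out", "body": {
  "motion": [
    [[-0.011,0.005,0.02],0],
    [[0,0,0.03],0],
    [[0,0,0.03],0],
    [[0,0,0.03],0],
    [[0,0,0.025],0],
    [[0,0,0.018],0],
    [[0,0,0.009],0],
    [[0,0,0],0]
  ],
  "fingers": 0.5
}}

```text
time_s: 4.67
position: [0.5282, -0.1369, 0.1431]
tcp_rot: [-2.218, -2.222, 0.003]
wrist_force: [-0.1, 0.2, -0.3]
gripper_width: 0.0473
```

Run:
```python
from h import *
o=get_obs(); print(o["position"],o["wrist_force"],o["gripper_width"])
f=save("side","s2",(180,140,300,280),4)
```

```text
[ 0.52823328 -0.13690756  0.143132  ] [-0.08131152  0.1666386  -0.28310421] 0.047316030627709095
```

View pics/s2.png

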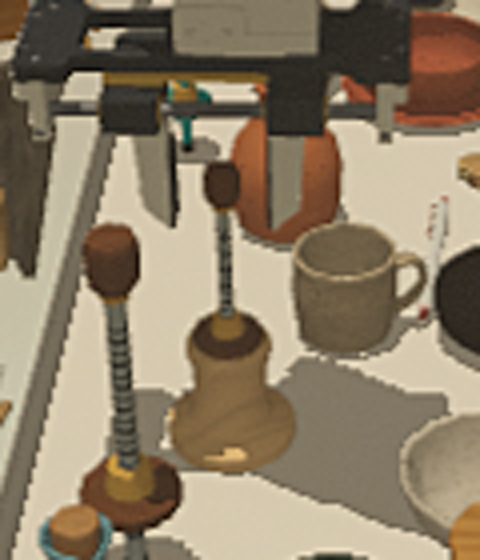

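The knob sits between the fingers, and nothing else is near them. I nudge 1 mm and close.

Request:
{"method": "carry_out", "body": {
  "motion": [
    [[0,0.0013,-0.001],0],
    [[0,0,0],0]
  ]
}}

```text
time_s: 4.88
position: [0.5318, -0.1375, 0.1472]
tcp_rot: [2.219, 2.221, 0.003]
wrist_force: [-0.2, -0.1, 0.2]
gripper_width: 0.0461
```

Request:
{"method": "carry_out", "body": {
  "motion": [
    [[0,0,0],0],
    [[0,0,0],0],
    [[0,0,0],0],
    [[0,0,0],0],
    [[0,0,0],0],
    [[0,0,0],0]
  ],
  "fingers": 0
}}

```text
time_s: 5.38
position: [0.5305, -0.1372, 0.1458]
tcp_rot: [-2.22, -2.222, -0.0]
wrist_force: [-0.9, 0.1, 1.4]
gripper_width: 0.0188
```

Request:
{"method": "carry_out", "body": {
  "motion": [
    [[0,0,-0.005],0],
    [[0,0,-0.012],0],
    [[0,0,-0.018],0],
    [[0,0,-0.025],0],
    [[0,0,-0.03],0],
    [[0,0,-0.025],0],
    [[0,0,-0.015],0],
    [[0,0,-0.01],0]
  ]
}}

```text
time_s: 6.05
position: [0.5311, -0.1377, 0.2885]
tcp_rot: [2.219, 2.22, 0.003]
wrist_force: [0.0, -0.3, -2.2]
gripper_width: 0.0186
```

Request:
{"method": "carry_out", "body": {
  "motion": [
    [[0,0,0],0],
    [[0,0,0],0]
  ]
}}

```text
time_s: 6.22
position: [0.5305, -0.137, 0.2857]
tcp_rot: [-2.22, -2.223, -0.001]
wrist_force: [0.7, 0.4, -2.7]
gripper_width: 0.019
```

Run:
```python
from h import *
o=get_obs(); print(o["position"],o["tcp_rot"],o["wrist_force"],o["gripper_width"])
f=save("side","s3",(180,100,300,280),3); np.savez("s3.npz",**f)
```

```text
[ 0.53045896 -0.13704623  0.28567066] [-2.22018406e+00 -2.22261230e+00 -5.62959512e-04] [ 0.72088961  0.39144222 -2.73108898] 0.018999090315138138
```

View pics/s3.png

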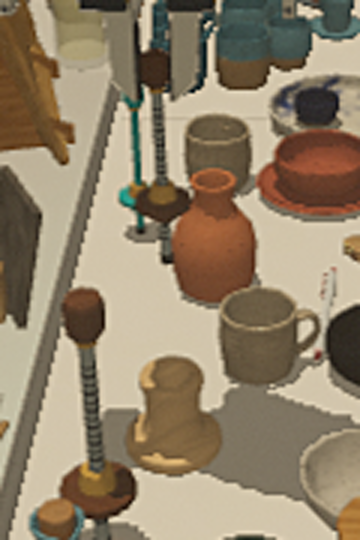

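The small gauge is held upright and clear of the stand. I go past the vase so the wrist camera sees the lip.

Request:
{"method": "carry_out", "body": {
  "motion": [
    [[-0.012,0,0],0],
    [[-0.025,-0.002,0],0],
    [[-0.033,-0.004,0],0],
    [[-0.035,-0.004,0],0],
    [[-0.035,-0.004,0],0],
    [[-0.035,-0.004,0],0],
    [[-0.033,-0.002,0],0],
    [[-0.03,0,0],0]
  ]
}}

```text
time_s: 6.93
position: [0.5092, -0.3771, 0.284]
tcp_rot: [-2.22, -2.219, 0.002]
wrist_force: [0.3, 0.3, -2.7]
gripper_width: 0.0186
```

Request:
{"method": "carry_out", "body": {
  "motion": [
    [[-0.02,0,0],0],
    [[-0.01,0,0],0],
    [[-0.005,0,0],0],
    [[0,0,0],0],
    [[0,0,0],0]
  ]
}}

```text
time_s: 7.35
position: [0.5112, -0.4088, 0.285]
tcp_rot: [-2.218, -2.223, -0.001]
wrist_force: [-0.1, 0.2, -2.9]
gripper_width: 0.0188
```

Run:
```python
from h import *
o=get_obs(); print(o["position"],o["tcp_rot"],o["wrist_force"],o["gripper_width"])
f=save("wrist","w4"); np.savez("w4.npz",**f); w0=world(f)
for l in ("bottle","gauge","rod"):
  for r in outline_of(l,"wrist"):
    p=w0[r["pixels"]];p=p[~np.isnan(p[:,0])]
    print(l,round(r["conf"],2),np.round(r["uv"]),len(p),np.round(np.percentile(p,[2,50,98],axis=0),3).tolist() if len(p) else 0)
w=w0.reshape(-1,3);w=w[~np.isnan(w[:,0])]
def near(x,y,r,z0,z1): return w[(np.hypot(w[:,0]-x,w[:,1]-y)<r)&(w[:,2]>z0)&(w[:,2]<z1)]
for nm,a in dict(lip=(.509,-.354,.03,.098,.112),belly=(.509,-.354,.05,.03,.06)).items():
    p=near(*a); print(nm,len(p),circ(p[:,:2]),cv2.minEnclosingCircle(p[:,:2].astype(np.float32)),np.round(np.percentile(p,[1,50,99],axis=0),4).tolist())
```

```text
[ 0.5112474  -0.40876807  0.28499846] [-2.21811435e+00 -2.22258056e+00 -9.50649341e-04] [-0.05033904  0.15253066 -2.921173  ] 0.01882391953157812
bottle 0.67 [257. 126.] 2633 [[0.478, -0.386, 0.028], [0.51, -0.354, 0.067], [0.542, -0.323, 0.106]]
gauge 0.57 [321. 195.] 976 [[0.567, -0.458, 0.041], [0.581, -0.438, 0.053], [0.6, -0.424, 0.154]]
gauge 0.55 [255. 211.] 2382 [[0.495, -0.423, 0.209], [0.511, -0.403, 0.215], [0.527, -0.391, 0.313]]
rod 0.88 [256. 239.] 1047 [[0.504, -0.413, 0.221], [0.512, -0.403, 0.301], [0.52, -0.399, 0.314]]
rod 0.58 [325. 210.] 389 [[0.574, -0.447, 0.074], [0.581, -0.438, 0.152], [0.591, -0.432, 0.154]]
lip 514 (array([ 0.5100774 , -0.35517918]), np.float64(0.01640031952002795)) ((0.5101808309555054, -0.3553383946418762), 0.019125327467918396) [[0.4916, -0.3737, 0.0982], [0.5101, -0.3553, 0.1049], [0.5286, -0.3374, 0.1067]]
belly 451 (array([ 0.51009618, -0.35495595]), np.float64(0.03412025712806078)) ((0.509976327419281, -0.35534781217575073), 0.03738667815923691) [[0.4742, -0.3912, 0.0302], [0.5098, -0.3469, 0.0537], [0.5458, -0.3192, 0.0599]]
```

View pics/w4.png

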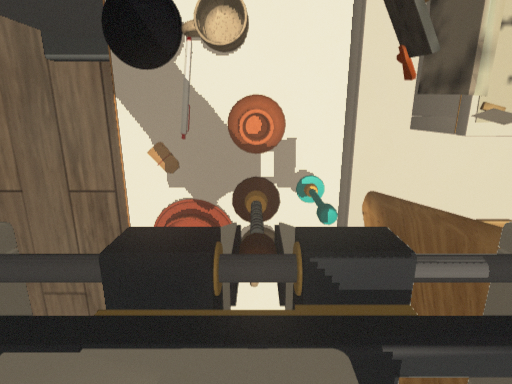

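The vase's mouth shows at (257,126) and the held gauge's flange at (256,198). I measure the flange in the same frame.

Run:
```python
from h import *
f=np.load("w4.npz"); w=world(f).reshape(-1,3); w=w[~np.isnan(w[:,0])]
def near(x,y,r,z0,z1): return w[(np.hypot(w[:,0]-x,w[:,1]-y)<r)&(w[:,2]>z0)&(w[:,2]<z1)]
p=near(.511,-.408,.024,.2,.217)
print(len(p),circ(p[:,:2]),cv2.minEnclosingCircle(p[:,:2].astype(np.float32)),np.round(np.percentile(p,[1,50,99],axis=0),4).tolist())
A=np.c_[p[:,:2]-p[:,:2].mean(0),np.ones(len(p))]; print("tilt",np.linalg.lstsq(A,p[:,2],rcond=None)[0])
for r in (.005,.01):
  q=near(.511,-.409,r,.2,.35); print(np.histogram(q[:,2],bins=np.arange(.2,.33,.01)))
for z0 in (.23,.25,.27): 
  q=near(.511,-.408,.012,z0,z0+.02); print(z0,len(q),np.median(q,0))
f=grab_frame("side"); np.savez("s5.npz",**f)
cv2.imwrite("pics/s5.png",cv2.resize(f["color"][80:230,200:300,::-1],None,fx=4,fy=4,interpolation=cv2.INTER_CUBIC))
```

```text
1284 (array([ 0.51050551, -0.40781071]), np.float64(0.014884331336969923)) ((0.5106787085533142, -0.40786221623420715), 0.01951286382973194) [[0.4924, -0.4243, 0.2072], [0.5099, -0.403, 0.2104], [0.5284, -0.3894, 0.2155]]
tilt [-0.0170488   0.00194843  0.21051477]
(array([ 0,  0, 49, 44, 52, 64, 72, 86, 24,  0,  0,  0]), array([0.2 , 0.21, 0.22, 0.23, 0.24, 0.25, 0.26, 0.27, 0.28, 0.29, 0.3 ,
       0.31, 0.32]))
(array([  9, 146, 217,  47,  53,  64,  72,  86,  24,  65, 213, 228]), array([0.2 , 0.21, 0.22, 0.23, 0.24, 0.25, 0.26, 0.27, 0.28, 0.29, 0.3 ,
       0.31, 0.32]))
0.23 100 [ 0.51087722 -0.40491415  0.24097019]
0.25 136 [ 0.51100508 -0.40521449  0.26103523]
0.27 110 [ 0.51135935 -0.40525477  0.27619169]
```

View pics/s5.png

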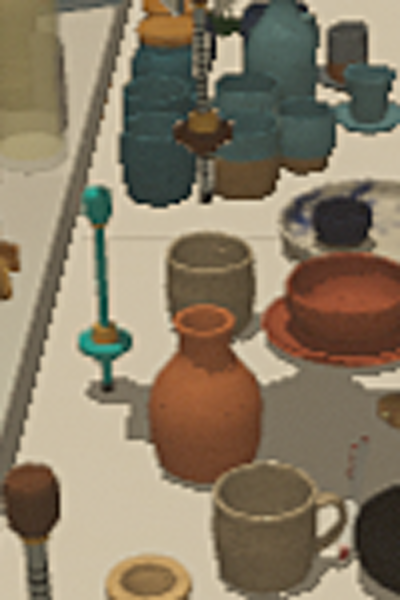

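Request:
{"method": "carry_out", "body": {
  "motion": [
    [[0.01,0,0],0],
    [[0.018,-0.0006,0],0],
    [[0.014,0,0],0],
    [[0.0075,0,0],0],
    [[0.003,0,0],0],
    [[0,0,0],0],
    [[0,0,0],0],
    [[0,0,0],0]
  ]
}}

```text
time_s: 8.27
position: [0.5099, -0.3585, 0.2859]
tcp_rot: [2.221, 2.221, -0.001]
wrist_force: [0.2, -0.4, -2.7]
gripper_width: 0.0188
```

Run:
```python
from h import *
o=get_obs(); print(o["position"],o["tcp_rot"],o["wrist_force"],o["gripper_width"])
f=save("wrist","w6"); w=world(f).reshape(-1,3); w=w[~np.isnan(w[:,0])]
def near(x,y,r,z0,z1): return w[(np.hypot(w[:,0]-x,w[:,1]-y)<r)&(w[:,2]>z0)&(w[:,2]<z1)]
p=near(.51,-.355,.024,.2,.217)
print(len(p),cv2.minEnclosingCircle(p[:,:2].astype(np.float32)))
p=near(.51,-.355,.05,.03,.06)
print(len(p),circ(p[:,:2]),cv2.minEnclosingCircle(p[:,:2].astype(np.float32)))
```

```text
[ 0.50990992 -0.35854387  0.28588986] [ 2.22101090e+00  2.22103577e+00 -6.60108475e-04] [ 0.17859783 -0.43861873 -2.73313406] 0.018755784778202805
1271 ((0.5094155073165894, -0.3583053946495056), 0.019585689529776573)
425 (array([ 0.51013513, -0.35343877]), np.float64(0.033602736580496916)) ((0.5101497769355774, -0.3550781309604645), 0.03736010938882828)
```

Request:
{"method": "carry_out", "body": {
  "motion": [
    [[0.003,0.0006,0],0],
    [[0,0,0.01],0],
    [[0,0,0.018],0],
    [[0,0,0.02],0],
    [[0,0,0.012],0],
    [[0,0,0.006],0],
    [[0,0,0],0],
    [[0,0,0],0]
  ]
}}

```text
time_s: 8.98
position: [0.5108, -0.3549, 0.2199]
tcp_rot: [2.221, 2.222, -0.0]
wrist_force: [-0.7, -0.6, -2.3]
gripper_width: 0.0184
```

Run:
```python
from h import *
o=get_obs(); print(o["position"],o["tcp_rot"],o["wrist_force"],o["gripper_width"])
f=save("wrist","w7",(180,90,340,250),4); w=world(f).reshape(-1,3); w=w[~np.isnan(w[:,0])]
def near(x,y,r,z0,z1): return w[(np.hypot(w[:,0]-x,w[:,1]-y)<r)&(w[:,2]>z0)&(w[:,2]<z1)]
p=near(.51,-.355,.024,.135,.151)
print(len(p),cv2.minEnclosingCircle(p[:,:2].astype(np.float32)),np.median(p,0))
p=near(.51,-.355,.05,.03,.06)
print(len(p),circ(p[:,:2]),cv2.minEnclosingCircle(p[:,:2].astype(np.float32)))
```

```text
[ 0.51084465 -0.35494418  0.2199063 ] [ 2.22058054e+00  2.22219107e+00 -4.07855241e-04] [-0.70085927 -0.57667311 -2.31587592] 0.01839708384784764
1271 ((0.5101999044418335, -0.35488584637641907), 0.019552946090698242) [ 0.50957504 -0.35015899  0.14537539]
574 (array([ 0.51015098, -0.35430616]), np.float64(0.03440984298911965)) ((0.510076105594635, -0.3551143407821655), 0.03725617751479149)
```

View pics/w7.png

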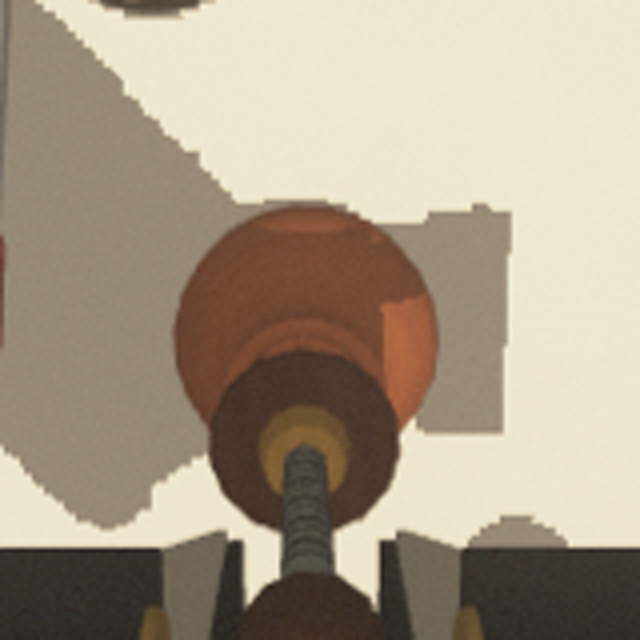

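Flange and mouth are aligned within about 0.5 mm. I go down.

Request:
{"method": "carry_out", "body": {
  "motion": [
    [[0,0,0.005],0],
    [[0,0,0.007],0],
    [[0,0,0.007],0],
    [[0,0,0.005],0],
    [[0,0,0.003],0],
    [[0,0,0],0],
    [[0,0,0],0]
  ]
}}

```text
time_s: 9.62
position: [0.5107, -0.3547, 0.1925]
tcp_rot: [-2.22, -2.222, 0.0]
wrist_force: [-0.3, -0.5, -1.4]
gripper_width: 0.0185
```

Request:
{"method": "carry_out", "body": {
  "motion": [
    [[0,0,0.002],0],
    [[0,0,0.002],0],
    [[0,0,0.002],0],
    [[0,0,0],0]
  ]
}}

```text
time_s: 9.95
position: [0.5107, -0.3545, 0.1863]
tcp_rot: [-2.22, -2.222, 0.0]
wrist_force: [1.1, 0.4, -2.5]
gripper_width: 0.0186
```

Request:
{"method": "carry_out", "body": {
  "motion": [
    [[0,0,0.001],0],
    [[0,0,0.001],0],
    [[0,0,0.001],0],
    [[0,0,0],0]
  ]
}}

```text
time_s: 10.28
position: [0.5109, -0.355, 0.1841]
tcp_rot: [2.22, 2.222, 0.0]
wrist_force: [-0.7, -0.5, 2.9]
gripper_width: 0.0185
```

Request:
{"method": "carry_out", "body": {
  "motion": [
    [[0,0,0.002],0],
    [[0,0,0.002],0],
    [[0,0,0.002],0],
    [[0,0,0.002],0],
    [[0,0,0.002],0],
    [[0,0,0],0]
  ]
}}

```text
time_s: 10.78
position: [0.5106, -0.3545, 0.1732]
tcp_rot: [-2.22, -2.222, 0.0]
wrist_force: [-0.3, 0.1, 0.1]
gripper_width: 0.0187
```

Run:
```python
from h import *
o=get_obs(); print(o["position"],o["tcp_rot"],o["wrist_force"],o["gripper_width"])
f=save("wrist","w8",(180,90,340,250),4); w=world(f).reshape(-1,3); w=w[~np.isnan(w[:,0])]
def near(x,y,r,z0,z1): return w[(np.hypot(w[:,0]-x,w[:,1]-y)<r)&(w[:,2]>z0)&(w[:,2]<z1)]
p=near(.51,-.355,.024,.10,.118)
print(len(p),cv2.minEnclosingCircle(p[:,:2].astype(np.float32)),np.median(p,0))
p=near(.51,-.355,.05,.03,.06)
print(len(p),circ(p[:,:2]),cv2.minEnclosingCircle(p[:,:2].astype(np.float32)))
f=save("side","s8",(210,120,290,220),6)
```

```text
[ 0.51063947 -0.35451195  0.17315475] [-2.21997214e+00 -2.22204833e+00  2.15142664e-04] [-0.27949115  0.07644957  0.13209585] 0.01867003826203301
1424 ((0.510303795337677, -0.3543389141559601), 0.019456781446933746) [ 0.50983292 -0.34937369  0.11139112]
788 (array([ 0.51011072, -0.35405718]), np.float64(0.034221866105542446)) ((0.5101576447486877, -0.3549973666667938), 0.03736507520079613)
```

View pics/s8.png

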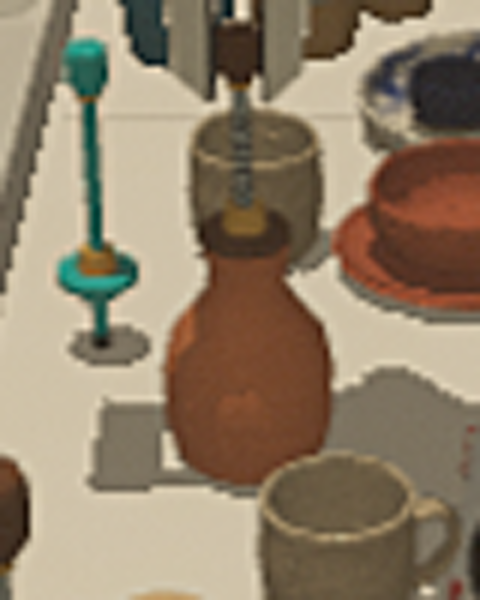

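View pics/w8.png

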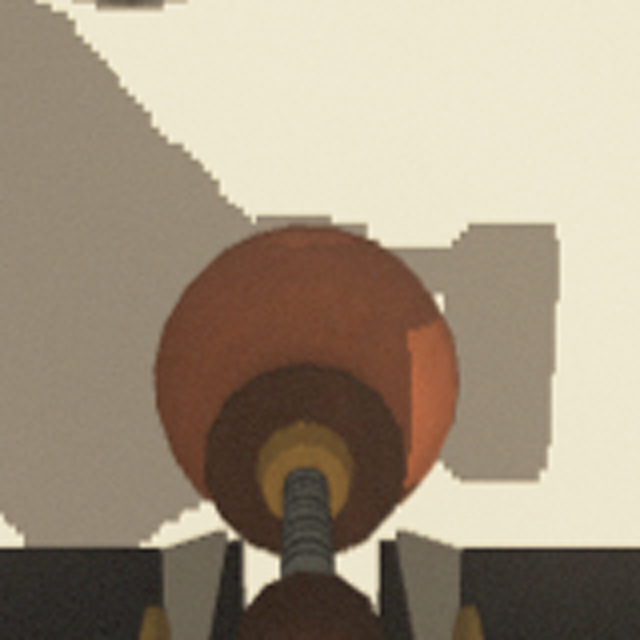

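The stop is seated: flange top measured at z = 0.111, centre within about 1 mm of the vase axis. The tip is about 56 mm below the lip, so I slide 12 mm more, which is still above the earliest possible bottom.

Request:
{"method": "carry_out", "body": {
  "motion": [
    [[0,0,0.002],0],
    [[0,0,0.002],0],
    [[0,0,0.002],0],
    [[0,0,0.002],0],
    [[0,0,0.002],0],
    [[0,0,0.001],0],
    [[0,0,0.0005],0],
    [[0,0,0.0005],0]
  ]
}}

```text
time_s: 11.55
position: [0.5107, -0.3547, 0.1616]
tcp_rot: [-2.22, -2.222, 0.0]
wrist_force: [-1.3, -0.3, 4.4]
gripper_width: 0.0184
```

Request:
{"method": "carry_out", "body": {
  "motion": [
    [[0,0,0.0005],0],
    [[0,0,0.0005],0]
  ]
}}

```text
time_s: 11.72
position: [0.5107, -0.3548, 0.1607]
tcp_rot: [2.22, 2.222, -0.0]
wrist_force: [-2.0, -0.4, 3.4]
gripper_width: 0.0187
```

Request:
{"method": "carry_out", "body": {
  "motion": [
    [[0,0,0.0005],0],
    [[0,0,0.0005],0]
  ]
}}

```text
time_s: 11.88
position: [0.5108, -0.3547, 0.1597]
tcp_rot: [-2.22, -2.222, -0.0]
wrist_force: [-1.1, -0.2, 2.9]
gripper_width: 0.0187
```

Request:
{"method": "carry_out", "body": {
  "motion": [
    [[0,0,0.0005],0],
    [[0,0,0.0005],0]
  ]
}}

```text
time_s: 12.05
position: [0.5108, -0.3547, 0.1587]
tcp_rot: [-2.22, -2.222, 0.0]
wrist_force: [-1.2, -0.4, 2.6]
gripper_width: 0.0187
```

Request:
{"method": "carry_out", "body": {
  "motion": [
    [[0,0,0.0005],0],
    [[0,0,0.0005],0]
  ]
}}

```text
time_s: 12.22
position: [0.5108, -0.3547, 0.1577]
tcp_rot: [-2.22, -2.222, -0.0]
wrist_force: [-1.2, 0.0, 3.0]
gripper_width: 0.0182
```

Request:
{"method": "carry_out", "body": {
  "motion": [
    [[0,0,0.0005],0],
    [[0,0,0.0005],0]
  ]
}}

```text
time_s: 12.38
position: [0.5108, -0.3547, 0.1567]
tcp_rot: [-2.22, -2.222, -0.0]
wrist_force: [-1.8, 0.1, 2.8]
gripper_width: 0.0185
```

Request:
{"method": "carry_out", "body": {
  "motion": [
    [[0,0,0.0004],0],
    [[0,0,0.0004],0],
    [[0,0,0.0004],0]
  ]
}}

```text
time_s: 12.63
position: [0.5108, -0.3547, 0.1555]
tcp_rot: [-2.22, -2.222, -0.0]
wrist_force: [-1.2, 0.2, 3.7]
gripper_width: 0.0189
```

Request:
{"method": "carry_out", "body": {
  "motion": [
    [[0,0,0.0004],0],
    [[0,0,0.0004],0]
  ]
}}

```text
time_s: 12.8
position: [0.5108, -0.3547, 0.1547]
tcp_rot: [-2.22, -2.222, -0.0]
wrist_force: [-2.0, 0.6, 4.2]
gripper_width: 0.0183
```

Request:
{"method": "carry_out", "body": {
  "motion": [
    [[0,0,0.0004],0],
    [[0,0,0.0004],0]
  ]
}}

```text
time_s: 12.97
position: [0.5108, -0.3547, 0.1539]
tcp_rot: [-2.22, -2.222, -0.0]
wrist_force: [-1.3, 0.1, 4.7]
gripper_width: 0.0184
```

Request:
{"method": "carry_out", "body": {
  "motion": [
    [[0,0,0.0004],0],
    [[0,0,0.0004],0]
  ]
}}

```text
time_s: 13.13
position: [0.5108, -0.3547, 0.1531]
tcp_rot: [-2.22, -2.222, -0.0]
wrist_force: [-2.0, 0.8, 4.8]
gripper_width: 0.0185
```

Request:
{"method": "carry_out", "body": {
  "motion": [
    [[0,0,0.0004],0],
    [[0,0,0.0004],0]
  ]
}}

```text
time_s: 13.3
position: [0.5109, -0.3549, 0.1526]
tcp_rot: [2.22, 2.222, 0.0]
wrist_force: [-2.6, 0.4, 7.3]
gripper_width: 0.0186
```

Request:
{"method": "carry_out", "body": {
  "motion": [
    [[0,0,0.0003],0]
  ]
}}

```text
time_s: 13.38
position: [0.5109, -0.3549, 0.1524]
tcp_rot: [2.22, 2.222, 0.0]
wrist_force: [-2.1, 1.2, 7.6]
gripper_width: 0.0183
```

Request:
{"method": "carry_out", "body": {
  "motion": [
    [[0,0,0],0],
    [[0,0,0],0]
  ]
}}

```text
time_s: 13.55
position: [0.5109, -0.3549, 0.1524]
tcp_rot: [2.22, 2.222, 0.0]
wrist_force: [-1.5, -0.1, 7.1]
gripper_width: 0.0185
```

Request:
{"method": "carry_out", "body": {
  "motion": [
    [[0,0,0.0004],0],
    [[0,0,0],0]
  ]
}}

```text
time_s: 13.72
position: [0.511, -0.355, 0.1522]
tcp_rot: [2.22, 2.222, 0.001]
wrist_force: [-2.6, 1.2, 7.1]
gripper_width: 0.0187
```

Request:
{"method": "carry_out", "body": {
  "motion": [
    [[0,0,0.0005],0],
    [[0,0,0],0]
  ]
}}

```text
time_s: 13.88
position: [0.5112, -0.3551, 0.1519]
tcp_rot: [2.22, 2.222, 0.001]
wrist_force: [-1.8, 1.4, 9.6]
gripper_width: 0.0188
```

The force rises with displacement (3 to 9.6 N), so the tip is on the bottom. I relax slightly and check before releasing.

Request:
{"method": "carry_out", "body": {
  "motion": [
    [[0,0,-0.0004],0],
    [[0,0,-0.0004],0],
    [[0,0,0],0]
  ]
}}

```text
time_s: 14.13
position: [0.5111, -0.3548, 0.1521]
tcp_rot: [2.22, 2.222, 0.0]
wrist_force: [-0.6, 0.7, 3.9]
gripper_width: 0.0189
```

Run:
```python
from h import *
o=get_obs(); print(o["position"],o["wrist_force"],o["wrist_torque"])
f=save("wrist","w9",(180,90,340,250),4); w=world(f).reshape(-1,3); w=w[~np.isnan(w[:,0])]
def near(x,y,r,z0,z1): return w[(np.hypot(w[:,0]-x,w[:,1]-y)<r)&(w[:,2]>z0)&(w[:,2]<z1)]
p=near(.51,-.355,.024,.10,.118)
print(len(p),cv2.minEnclosingCircle(p[:,:2].astype(np.float32)),np.median(p,0))
p=near(.51,-.355,.05,.03,.06); print(circ(p[:,:2]),cv2.minEnclosingCircle(p[:,:2].astype(np.float32)))
```

```text
[ 0.51114043 -0.35475341  0.15209616] [-0.593321    0.70003685  3.8889842 ] [-0.04632869  0.23312421 -0.02934536]
1545 ((0.5104557871818542, -0.3542666733264923), 0.01949506811797619) [ 0.51085702 -0.3476653   0.11162164]
(array([ 0.5100919 , -0.35399651]), np.float64(0.034139735661331085)) ((0.5100283026695251, -0.3549835681915283), 0.03724690154194832)
```

Good. I release gently.

Request:
{"method": "carry_out", "body": {
  "motion": [
    [[0,0,0],0],
    [[0,0,0],0],
    [[0,0,0],0],
    [[0,0,0],0],
    [[0,0,0],0],
    [[0,0,0],0]
  ],
  "fingers": 0.5
}}

```text
time_s: 14.68
position: [0.5107, -0.3546, 0.1518]
tcp_rot: [-2.22, -2.222, 0.0]
wrist_force: [-0.2, -0.4, -0.4]
gripper_width: 0.0453
```

Run:
```python
from h import *
o=get_obs(); print(o["position"],o["wrist_force"],o["gripper_width"])
f=save("wrist","w10",(180,90,340,250),4); w=world(f).reshape(-1,3); w=w[~np.isnan(w[:,0])]
def near(x,y,r,z0,z1): return w[(np.hypot(w[:,0]-x,w[:,1]-y)<r)&(w[:,2]>z0)&(w[:,2]<z1)]
p=near(.51,-.355,.024,.10,.118)
print(len(p),cv2.minEnclosingCircle(p[:,:2].astype(np.float32)),np.median(p,0))
```

```text
[ 0.5107408  -0.35463132  0.1517562 ] [-0.23424496 -0.38314315 -0.35140124] 0.045305248842093
1717 ((0.5090776085853577, -0.35464850068092346), 0.020238185301423073) [ 0.51043345 -0.348472    0.11225349]
```

View pics/w10.png

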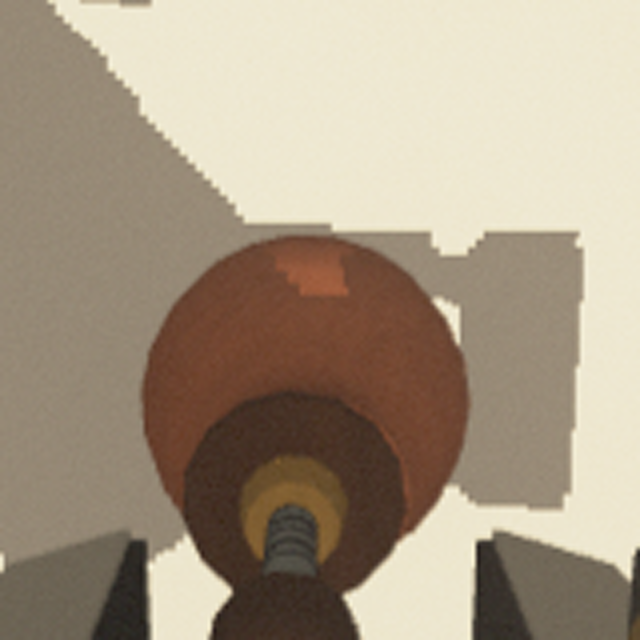

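The gauge seems to have leaned slightly to the left (-x) on release. I measure the tilt.

```bash
cat > m.py <<'E'
from h import *
def near(w,x,y,r,z0,z1): return w[(np.hypot(w[:,0]-x,w[:,1]-y)<r)&(w[:,2]>z0)&(w[:,2]<z1)]
def meas(n,tag):
    f=save(n,tag); w=world(f).reshape(-1,3); w=w[~np.isnan(w[:,0])]
    p=near(w,.51,-.355,.023,.1065,.119)
    # ransac plane for flange top
    rng=np.random.default_rng(0);best=None
    for _ in range(500):
        q=p[rng.choice(len(p),3,False)]; nn=np.cross(q[1]-q[0],q[2]-q[0]); L=np.linalg.norm(nn)
        if L<1e-5: continue
        nn/=L
        if abs(nn[2])<.9: continue
        k=abs((p-q[0])@nn)<.0007
        if best is None or k.sum()>best.sum(): best=k
    q=p[best]; A=np.c_[q[:,:2]-[.51,-.355],np.ones(len(q))]; s=np.linalg.lstsq(A,q[:,2],rcond=None)[0]
    print(n,"plane slope",np.round(s,4),len(q),len(p),"centre",cv2.minEnclosingCircle(q[:,:2].astype(np.float32)))
    for z0 in (.125,.135,.145):
        r=near(w,.51,-.355,.012,z0,z0+.01); 
        if len(r)>3: print(" rod",z0,len(r),np.round(np.median(r,0),4))
    r=near(w,.508,-.355,.02,.158,.19); 
    if len(r)>3: print(" knob",len(r),cv2.minEnclosingCircle(r[:,:2].astype(np.float32)),np.percentile(r[:,2],[50,98]))
    b=near(w,.51,-.355,.05,.03,.06); print(" belly",circ(b[:,:2]),cv2.minEnclosingCircle(b[:,:2].astype(np.float32)))
E
python3 -c "
from m import *
meas('wrist','w11'); meas('side','s11')
import cv2
c=cv2.imread('pics/s11.png')[120:220,200:300]; cv2.imwrite('pics/s11c.png',cv2.resize(c,None,fx=6,fy=6,interpolation=cv2.INTER_CUBIC))"
```

```text
wrist plane slope [-0.0003  0.0047  0.1122] 1085 1674 centre ((0.5091866850852966, -0.35421842336654663), 0.019375396892428398)
 rod 0.125 70 [ 0.5093 -0.351   0.1302]
 rod 0.135 87 [ 0.5094 -0.3511  0.1407]
 rod 0.145 39 [ 0.5095 -0.3509  0.1474]
 knob 678 ((0.5035027861595154, -0.35495325922966003), 0.015663158148527145) [0.17535943 0.18149983]
 belly (array([ 0.51009566, -0.35399824]), np.float64(0.03415101213183109)) ((0.5101484060287476, -0.35304051637649536), 0.03744348883628845)
side plane slope [-0.0043  0.0271  0.1118] 38 94 centre ((0.5085420608520508, -0.35310685634613037), 0.019849726930260658)
 rod 0.125 10 [ 0.5088 -0.3507  0.1304]
 rod 0.135 12 [ 0.5084 -0.3504  0.1411]
 rod 0.145 9 [ 0.5084 -0.3505  0.1493]
 knob 79 ((0.5086672306060791, -0.3508825898170471), 0.010268871672451496) [0.17418177 0.18249792]
 belly (array([ 0.50916367, -0.35172932]), np.float64(0.033584967646047396)) ((0.5087235569953918, -0.3481421172618866), 0.035766419023275375)
```

View pics/s11c.png

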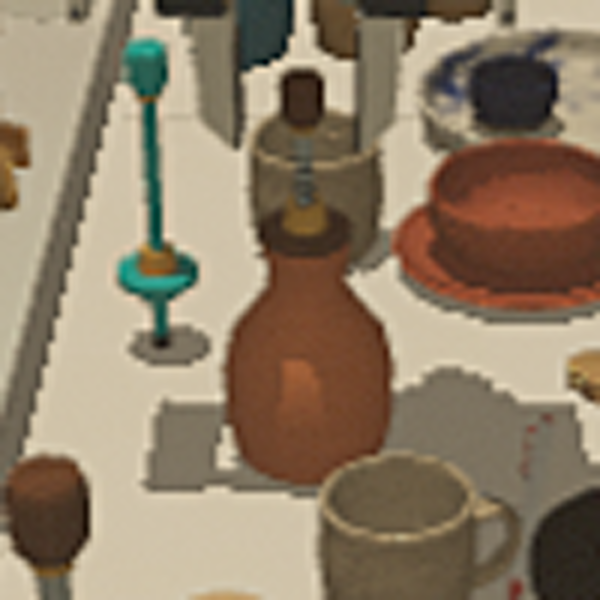

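The rod is vertical and the flange is flat and centred, having shifted only 1 mm. I retreat straight up.

Request:
{"method": "carry_out", "body": {
  "motion": [
    [[0,0,-0.005],0],
    [[0,0,-0.012],0],
    [[0,0,-0.02],0],
    [[0,0,-0.025],0],
    [[0,0,-0.025],0],
    [[0,0,-0.015],0],
    [[0,0,-0.005],0],
    [[0,0,0],0]
  ]
}}

```text
time_s: 15.5
position: [0.5113, -0.3554, 0.2609]
tcp_rot: [2.218, 2.22, 0.002]
wrist_force: [-0.4, -0.3, -0.2]
gripper_width: 0.0459
```

Request:
{"method": "carry_out", "body": {
  "motion": [
    [[-0.015,0,0],0],
    [[-0.02,0,0],0],
    [[-0.02,0,0],0],
    [[-0.01,0,0],0],
    [[0,0,0],0],
    [[0,0,0],0]
  ]
}}

```text
time_s: 16.0
position: [0.5104, -0.4195, 0.258]
tcp_rot: [-2.221, -2.22, 0.0]
wrist_force: [-0.0, -0.1, 0.5]
gripper_width: 0.046
```

```bash
python3 -c "
from m import *
o=get_obs(); print(o['time_s'],o['position'],o['wrist_force'])
meas('wrist','w12'); meas('side','s12'); meas('top','t12')
c=cv2.imread('pics/s12.png')[100:280,150:330]; cv2.imwrite('pics/s12c.png',cv2.resize(c,None,fx=3.3,fy=3.3,interpolation=cv2.INTER_CUBIC))"
```

```text
16.0 [ 0.51035575 -0.41954575  0.25802365] [-0.0256535  -0.11120793  0.51686936]
wrist plane slope [-0.0167 -0.0098  0.1123] 462 728 centre ((0.5099195241928101, -0.3546130657196045), 0.019267067313194275)
 knob 531 ((0.5104871988296509, -0.35482358932495117), 0.010017434135079384) [0.18073814 0.18240525]
 belly (array([ 0.51012385, -0.35529665]), np.float64(0.03473421305282604)) ((0.5100671648979187, -0.35536497831344604), 0.037385448813438416)
side plane slope [-0.0347  0.0457  0.1118] 35 94 centre ((0.5089219212532043, -0.35138559341430664), 0.019000796601176262)
 rod 0.125 10 [ 0.5087 -0.3513  0.1301]
 rod 0.135 12 [ 0.5085 -0.3507  0.1399]
 rod 0.145 10 [ 0.5083 -0.3528  0.1489]
 knob 79 ((0.5098237991333008, -0.3515837490558624), 0.011420820839703083) [0.17472836 0.18172167]
 belly (array([ 0.50877523, -0.35163283]), np.float64(0.033451490718643014)) ((0.5084595680236816, -0.34623223543167114), 0.035491470247507095)Traceback (most recent call last):
  File "<string>", line 4, in <module>
    meas('wrist','w12'); meas('side','s12'); meas('top','t12')
                                             ~~~~^^^^^^^^^^^^^
  File "m.py", line 9, in meas
    q=p[rng.choice(len(p),3,False)]; nn=np.cross(q[1]-q[0],q[2]-q[0]); L=np.linalg.norm(nn)
        ~~~~~~~~~~^^^^^^^^^^^^^^^^
  File "numpy/random/_generator.pyx", line 864, in numpy.random._generator.Generator.choice
ValueError: a must be a positive integer unless no samples are taken
```

View pics/w12.png

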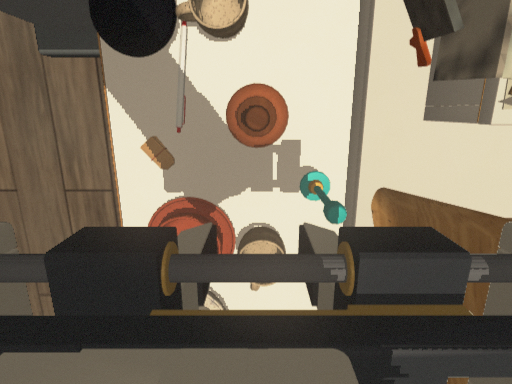

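The wrist view shows the gauge centred in the vase at (257,117). Its knob is 0.6 mm off the flange centre over about 65 mm of height, so it's upright, and nothing is being touched. I hand in.

```bash
python3 -c "
from h import *
f=save('side','s13',(150,100,330,280),3.3)
print(hand_in())"
```

```text
the job is handed in; nothing more can be done
None
```

View pics/s13.png

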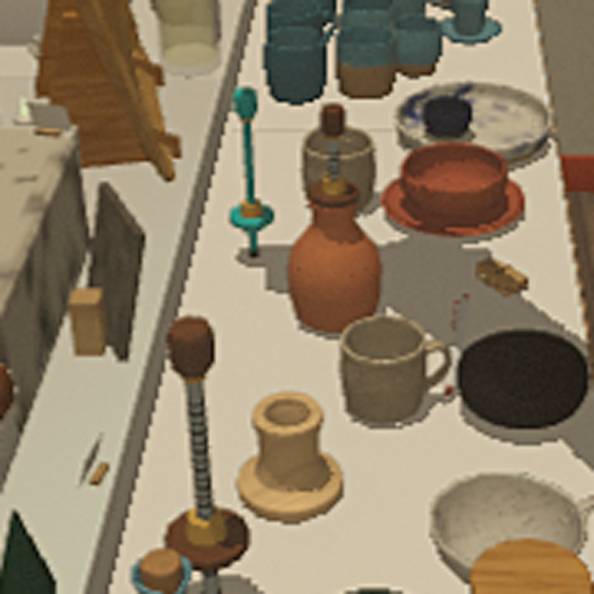

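I lifted the small brown gauge out of its stand, seated its stop in the vase's neck, and slid the rod down to the bottom. I then relaxed the push, let go, backed away and handed the job in at about 16 s. The inside depth comes out at about 77 mm below the lip.

- **Touching the bottom:** sliding the rod took about 3 N. The push then rose with travel to a highest reading of 9.6 N, which marked the bottom. With the gauge's own weight that is roughly 12 N on the vase, against the 20 N limit.
- **Seating:** in the last wrist picture the flange is within about 1 mm of the vase's axis. The knob is 0.6 mm off the flange centre, so the gauge stands upright to about 0.01 rad.
- **Surroundings:** in the wrist pictures the vase stood within 1 mm of where it was, and the last pictures show no sign that the other pottery moved.

**Checks that failed or disagreed:**
- **Flange height:** its top read 0.112 m where 0.111 m was expected. It may sit up to about 1 mm high on the rubber foot, within the 2.5 mm allowed.
- **Side camera:** its flange tilt was noisy, at 0.03–0.05 rad, and its positions are 1–4 mm off the wrist camera's. I relied on the wrist camera.
- **Top camera:** my final measurement from it failed because too few points showed, so it confirmed nothing.

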